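# Clean tensile bars in the lidded bath

### The job

Clean the flat steel test bars in the round bath: lift off its lid, which has a knob, and set it down flat on the worktop, knob up, lay every test bar that lies on the worktop inside the bath, and put the lid back on so that it sits level and fully home. Only then start the bath by pushing the slide switch on the panel in front of the tank across its click to the right-hand end, the end with the raised dot. Leave the other things on the worktop where they are.

Things in the scene. Friction and masses are not known exactly. Their poses are not given: they have to be found in the camera images.
- bath_floor (a point): Cleaning bath, fixed: round steel tank, 170 mm outside, 160 mm inside diameter, rim 75 mm above the worktop. This point is the middle of its inner floor, 6 mm above the worktop, 69 mm below the rim; z up, -x points from tank to control panel (robot side), -y to the robot's right. The worktop right of the bath (y -0.43 to -0.24, x 0.37 to 0.55) is always clear.
- lid_knob (a point): Loose steel lid, 0.25 kg, on the bath at the start: flange 176 mm across, 6 mm thick, rests on the rim; under it a disc 148 mm across, 10 mm deep sits inside the rim with 6 mm to spare; on top an upright black knob 32 mm in diameter, 30 mm high. Point: centre of the knob, 15 mm above the flange, 31 mm above the lid's underside (so 90 mm above bath_floor when seated). z up.
- switch (a joint): Slide switch on top of the control panel (grey box 85 mm deep, 120 mm wide, 62 mm high, joined to the tank): 0 m = off (left end, by a dash), 0.014 m = on (right end, by a raised steel dot); it moves along -y of the bath. A click in mid travel holds it at either end; pushing it over takes about 5 N along the panel.
- switch_ridge (a point): Middle of the small ridge on the slide switch, moving with it: 28 mm long across the travel (bath x), 6 mm thick along the travel (bath y), 8 mm high. The point is 4 mm above the panel's flat top, 66 mm above the worktop, 125 mm from the tank's axis.
- bar1_mid (a point): Flat steel tensile test bar (dog bone), 110 mm long (x axis), 12 mm thick (z): two heads 25 mm square, joined by a narrow middle 14 mm wide and 60 mm long; 0.15 kg, loose. This point is its centre, half-way up: 6 mm above what it lies on. Between 3 and 5 such bars are present; None from the start means absent.
- bar2_mid (a point): Flat steel tensile test bar (dog bone), 110 mm long (x axis), 12 mm thick (z): two heads 25 mm square, joined by a narrow middle 14 mm wide and 60 mm long; 0.15 kg, loose. This point is its centre, half-way up: 6 mm above what it lies on. Between 3 and 5 such bars are present; None from the start means absent.
- bar3_mid (a point): Flat steel tensile test bar (dog bone), 110 mm long (x axis), 12 mm thick (z): two heads 25 mm square, joined by a narrow middle 14 mm wide and 60 mm long; 0.15 kg, loose. This point is its centre, half-way up: 6 mm above what it lies on. Between 3 and 5 such bars are present; None from the start means absent.
- bar4_mid (a point): Flat steel tensile test bar (dog bone), 110 mm long (x axis), 12 mm thick (z): two heads 25 mm square, joined by a narrow middle 14 mm wide and 60 mm long; 0.15 kg, loose. This point is its centre, half-way up: 6 mm above what it lies on. Between 3 and 5 such bars are present; None from the start means absent.
- bar5_mid (a point): Flat steel tensile test bar (dog bone), 110 mm long (x axis), 12 mm thick (z): two heads 25 mm square, joined by a narrow middle 14 mm wide and 60 mm long; 0.15 kg, loose. This point is its centre, half-way up: 6 mm above what it lies on. Between 3 and 5 such bars are present; None from the start means absent.
- tube_1: Squeezed-out tube of adhesive, 136 mm long, near the front edge on the right: leave it alone. Origin in the middle of its underside.
- scissors_1: Scissors with blue handles, 160 mm long, near the front edge on the left: leave them alone. Origin in the middle of the underside.
- spectacles_1: Dark red spectacles, 140 mm, far to the right: leave them alone. Origin in the middle of the underside.
Mind the look-alikes: they are no part of the job. What is shaped like the part that bears bar5_mid but turquoise is not meant.

How it is judged:
On the way, in this order (a step that is already met when the one before it is completed fails the run):
1. the lid lies flat on the worktop, knob up, beside the bath (height (world z) of lid_knob below 0.036 m and angle between lid_knob's own z axis and vertical below 0.06 rad and horizontal distance between lid_knob and bath_floor above 0.17 m and contact force between the fingers and anything else below 0.5 N), for 0.2 s.
2. every test bar lies in the bath (horizontal distance between each of bar1_mid, bar2_mid, bar3_mid, bar4_mid, bar5_mid and bath_floor below 0.06 m and z of each of bar1_mid, bar2_mid, bar3_mid, bar4_mid, bar5_mid in the frame of bath_floor below 0.05 m), for 0.3 s.
3. the lid is back on the bath, level and fully home, and released (horizontal distance between lid_knob and bath_floor below 0.009 m and z of lid_knob in the frame of bath_floor between 0.085 and 0.094 m and angle between lid_knob's own z axis and vertical below 0.04 rad and contact force between the fingers and anything else below 0.5 N), for 0.3 s.
4. the switch is at its on end (value of joint switch above 0.0115 m), for 0.2 s.
At the end, for the whole second after the job is handed in: every test bar present lies in the bath (its centre within 60 mm of the tank's axis and less than 50 mm above the inner floor), the lid sits on it centred within 9 mm, within about 4 mm of its full depth and level within 0.04 rad, and the switch stands beyond 11.5 mm of its 14 mm (all of step 2 and horizontal distance between lid_knob and bath_floor below 0.009 m and z of lid_knob in the frame of bath_floor between 0.085 and 0.094 m and angle between lid_knob's own z axis and vertical below 0.04 rad and value of joint switch above 0.0115 m); the robot touches nothing.
It fails at once if the lid was off the bath with the switch on (value of joint switch above 0.0115 m and horizontal distance between lid_knob and bath_floor above 0.09 m).
It fails at once if tube pushed more than 60 mm (distance of tube_1 from where it was at the start of the episode above 0.06 m).
It fails at once if scissors pushed more than 60 mm (distance of scissors_1 from where it was at the start of the episode above 0.06 m).
It fails at once if spectacles pushed more than 60 mm (distance of spectacles_1 from where it was at the start of the episode above 0.06 m).
Of bar1, bar2, bar3, bar4, bar5 only 3 to 5 are there at a start; the rules pass over those that are not, and their reading is None.
At some moment in a run one of bar1, bar2, bar3, bar4, bar5 may be knocked a few centimetres aside while the robot is not near it.
Once in a run the grip may slacken for a moment while it holds something.
It also fails if it takes over 210 s, if anything falls off the work surface, if the arm or the gripper's body presses on something with over 40 N, if the wrist force passes 120 N, or if a joint passes its speed limit or range.

### The arm

A 7-joint arm with a two-finger parallel gripper is mounted at the origin on a cart in front of the work surface, level with it; the furniture and walls round the work are solid. World frame = base frame: x ahead of the robot, y to its left, z up, the work surface at z = 0. Lengths are in m, angles in rad, forces in N, time in s.
With the tool pointing down it reaches from about 0.4 to 0.9 m from the base axis. Payload 5.6 kg.
Tool frame: the origin (TCP) lies midway between the tips of the shut fingers; the grasp point (between the pads) lies 19 mm behind it; z points along the fingers, y is the line along which they close (so a half turn about z gives the same grasp; the last joint's range is limited). The gripper opens to 92 mm and grips with 3 to 60 N. Pads are 20 mm wide; open, the fingers measure 128 mm over their backs; the gripper's body (75 mm by 189 mm) begins 69 mm behind the grasp point.
Start: joints at [-1.157, 0.468, -0.012, 1.603, 0.006, 1.071, -0.056], TCP at [0.287, 0.583, 0.215] pointing down, gripper open.
Joint ranges: [-2.53, 2.53], [-0.31, 2.02], [-1.57, 1.55], [0.28, 2.44], [-1.29, 4.43], [0.15, 1.84], [-2.92, 2.92]. Speed limits (rad/s): [2.57, 2.57, 3.14, 3.14, 3.14, 3.14, 3.14].

### API

Orientations are given as a 3x3 rotation matrix whose columns are the frame's x, y, z axes.
In Python, from station import env, effector, solver, viewer, workorder, search_frame, tip_of gives the robot as it stands. Calls block until the motion is done:
- env.reach(position, orientation): joint-space move of the TCP to a pose.
- env.movel(position, frame=None, rate=0.15): straight line of the TCP; frame=None keeps the orientation; rate is the mean speed in m/s.
- env.goto_joints(angles): joint-space move.
- effector.release() and effector.grasp(squeeze=None): open the fingers fully, or close them until they stop; squeeze is the grip in N (None keeps the last).
- env.pause(seconds).
- solver.inverse_kinematics(position, orientation): joint angles nearest the present ones, or None.
- env.sense(): the state.
- viewer.read_camera(name): name is "scene" or "top" or "wrist"; returns (picture, depth): 480x640x3 uint8, red, green, blue; 480x640 float32, m along the optical axis (not along the pixel's ray), 0 where there is no reading.
- viewer.camera_info(name): a dict with "intrinsics" (3x3 intrinsics, pixels), "eye" and "rotation" of the camera in the world; the wrist camera has in their place "T_tool_cam" (4x4, takes a point from camera to tool coordinates, whose origin is the TCP and whose axes are the flange's). Camera axes: x right, y up, looking along -z (the intrinsics and any distortion apply to the point x, -y, -z); pixel columns grow to the right and rows downward; lengths in m; the calibration is good to about 2 mm. A picture is of the moment at which its call begins: read the wrist's pose just before it. camera_info takes no time and is no camera call.
A pose or a line that the arm cannot do raises env.PlanningError and nothing moves.
- workorder.finish_job(): hands the job in; it is judged then, once.
Trained networks look in the newest picture that a camera, given by its name, has taken for a name from the list of things; names that differ only in an ending like _2 or _b are one class to them, and where a whole thing is asked for, a point or a joint stands for the part that bears it (a point fixed in the world has none). Each returns a list of dicts, best first, with "score" (0 to 1); they miss things now and then, are a little off and sometimes report something else, mostly with a low value. They report only what shows in the picture. A call takes as long as a camera call. They do not tell look-alikes from the thing itself.
- search_frame(camera, name): "at" ([x, y, z] in m, in world coordinates, good to about 4 mm: the middle of the surface that is visible of it).
- tip_of(camera, name): "at" ([x, y, z] in m, in world coordinates, good to about 4 mm: a listed point, or the origin of a listed thing).
The state is a dict: "t": time; "joint_positions": joint angles; "joint_velocities": joint speeds; "tau": joint torques, N m; "ee_pos": TCP position; "tcp_rot": TCP orientation; "wrist_force": force on the tool from outside, world axes, zero at the start; "moment": the same for the moment, N m; "gripper_width": finger opening in m; "grasp_force": force on a finger pad.
Only numpy, scipy, OpenCV 4.12 (cv2) and the standard library are available. Lean on these libraries where they do the work, as an engineer would, in place of code of your own. Each camera call takes 0.05 s, during which the arm holds its last target. There are 200 camera calls.

## Working session

There is one attempt and no reset: what is moved stays moved. The work goes in short steps, each a Python script; the robot and the scene stay as the last script left them, time stands still between calls to the robot, and variables do not carry over. Pictures are saved under pics/ and viewed, at most 14 in all, crops included, and the job is handed in when it is done.

```bash
ls; mkdir -p pics
python3 - <<'E'
from station import *
import cv2,numpy as np
s=env.sense();print(s['t'],s['ee_pos'],s['tcp_rot'])
for c in('scene','top'):
    p,d=viewer.read_camera(c);cv2.imwrite(f'pics/{c}0.png',p[:,:,::-1]);i=viewer.camera_info(c);print(c,i)
    for n in('bath_floor','lid_knob','switch_ridge','bar1_mid','tube_1','scissors_1','spectacles_1'):
        print(n,[(np.round(r['at'],3).tolist(),round(r['score'],2)) for r in tip_of(c,n)])
print(viewer.camera_info('wrist'))
E
```

```text
pics
0.0 [0.28652089 0.58280289 0.21364729] [[-8.97437808e-01  4.41140531e-01 -6.41761400e-04]
 [ 4.41140975e-01  8.97436344e-01 -1.62730744e-03]
 [-1.41931264e-04 -1.74351447e-03 -9.99998470e-01]]
scene {'intrinsics': array([[558.47900737,   0.        , 325.80352569],
       [  0.        , 558.47900737, 240.75870332],
       [  0.        ,   0.        ,   1.        ]]), 'eye': array([-0.79282437,  0.68908642,  0.88197613]), 'rotation': array([[-0.5291898 ,  0.38660804, -0.75530946],
       [-0.84839238, -0.25549067,  0.46363228],
       [-0.01373055,  0.88614826,  0.46319836]])}
bath_floor []
lid_knob [([0.618, -0.035, 0.1], 0.69)]
switch_ridge [([0.495, -0.062, 0.068], 0.43)]
bar1_mid [([0.619, -0.036, 0.098], 0.46)]
tube_1 [([0.323, 0.165, -0.006], 0.51)]
scissors_1 [([0.321, 0.168, -0.004], 0.67)]
spectacles_1 [([0.414, -0.542, -0.0], 0.58)]
top {'intrinsics': array([[513.91828934,   0.        , 309.56680731],
       [  0.        , 513.91828934, 237.30992147],
       [  0.        ,   0.        ,   1.        ]]), 'eye': array([ 0.23992506, -0.07247941,  1.28039114]), 'rotation': a
[... 210 characters left out ...]
dge [([0.492, -0.06, 0.065], 0.64)]
bar1_mid []
tube_1 [([0.332, -0.318, -0.001], 0.61), ([0.432, 0.359, 0.004], 0.2)]
scissors_1 [([0.32, 0.165, 0.0], 0.83)]
spectacles_1 []
{'intrinsics': array([[337.19923254,   0.        , 323.39356886],
       [  0.        , 337.19923254, 237.43359471],
       [  0.        ,   0.        ,   1.        ]]), 'T_tool_cam': array([[-3.06303042e-04,  9.69434065e-01,  2.45351789e-01,
         6.91578127e-02],
       [ 9.99999719e-01,  1.29239892e-04,  7.37770869e-04,
        -6.59832344e-04],
       [ 6.83510974e-04,  2.45351946e-01, -9.69433832e-01,
        -1.71378428e-01],
       [ 0.00000000e+00,  0.00000000e+00,  0.00000000e+00,
         1.00000000e+00]])}
```

View pics/top0.png

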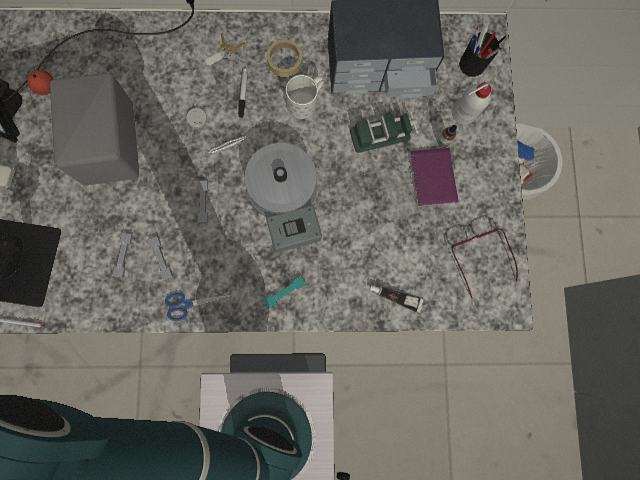

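View pics/scene0.png

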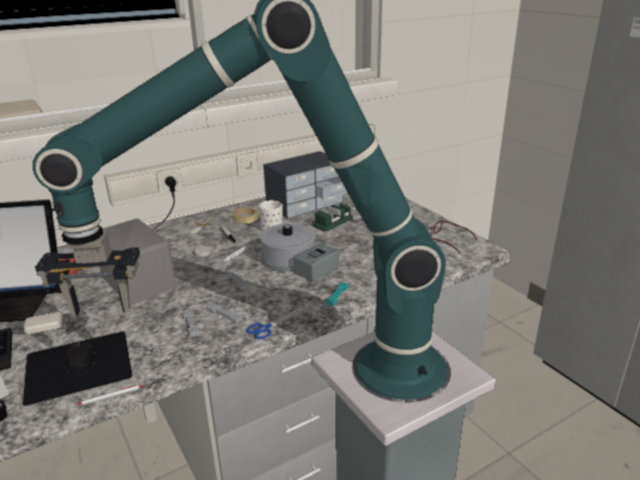

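The top view shows the bath at (280,177), its panel at (293,230), and grey bar candidates at (123,255), (160,257) and (203,200, in shadow). The turquoise look-alike at (285,291) is not meant. The striped item at (226,145) looks more like a pen. I'll confirm in an enlarged crop.

```bash
cat > h.py <<'E'
from station import *
import cv2,numpy as np
def ray(info,u,v,z,eye=None,R=None):
    K=info['intrinsics'];eye=info['eye'] if eye is None else eye;R=info['rotation'] if R is None else R
    d=R@np.array([(u-K[0,2])/K[0,0],-(v-K[1,2])/K[1,1],-1]);return eye+d*(z-eye[2])/d[2]
def wristpose():
    s=env.sense();T=viewer.camera_info('wrist')['T_tool_cam'];R=s['tcp_rot']
    return s['ee_pos']+R@T[:3,3],R@T[:3,:3]
def down(yaw): # tool z down, tool y axis (closing) at angle yaw in world xy
    y=np.array([np.cos(yaw),np.sin(yaw),0]);z=np.array([0,0,-1.]);return np.column_stack([np.cross(y,z),y,z])
E
python3 - <<'E'
from h import *
p=cv2.imread('pics/top0.png')
c=cv2.resize(p[125:285,100:300],None,fx=3.7,fy=3.7,interpolation=cv2.INTER_CUBIC)
cv2.imwrite('pics/crop0.png',cv2.convertScaleAbs(c,alpha=1.4))
i=viewer.camera_info('top')
for u,v in [(123,255),(160,257),(203,200),(226,145)]:print(u,v,ray(i,u,v,.012))
p,d=viewer.read_camera('top')
for n in ('bar1_mid','bar5_mid'):print([(np.round(r['at'],3).tolist(),round(r['score'],2)) for r in search_frame('top',n)])
E
```

```text
123 255 [0.4351524  0.35565216 0.012     ]
160 257 [0.42983642 0.26456028 0.012     ]
203 200 [0.57536584 0.1631341  0.012     ]
226 145 [0.72223041 0.10842858 0.012     ]
[]
[([0.428, 0.266, 0.012], 0.85), ([0.342, -0.045, 0.013], 0.77)]
```

View pics/crop0.png

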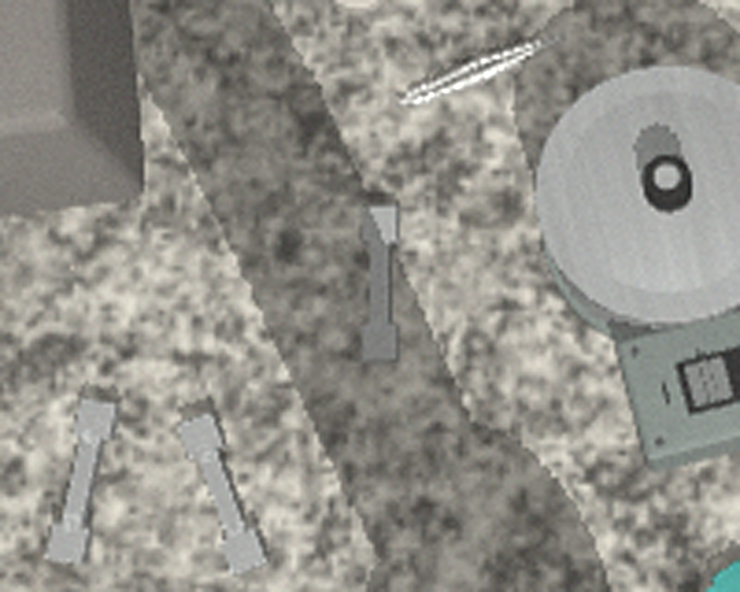

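Three grey dog-bone bars: crop (380,285), (80,480) and (222,485). The striped slim thing at (475,70) has a pointed pen shape, so it isn't a bar. The turquoise one is left out. Hidden spots will be checked later. First the lid.

Run:
```python
from h import *
env.movel([0.287,0.583,0.35])
env.reach([0.56,-0.04,0.33],down(0.0))
s=env.sense();print(s['t'],s['ee_pos'],s['joint_positions'])
e,R=wristpose();p,d=viewer.read_camera('wrist');cv2.imwrite('pics/w1.png',p[:,:,::-1])
for n in('lid_knob','switch_ridge','bath_floor'):
    print(n,[(np.round(r['at'],4).tolist(),round(r['score'],2)) for r in tip_of('wrist',n)])
```

```text
4.4167 [ 0.56020666 -0.03858037  0.32983869] [-0.52622767  0.23510386  0.64836895  1.71571489 -0.14942779  1.24095794
  0.15996036]
lid_knob [([0.6163, -0.032, 0.0963], 0.81), ([0.495, -0.0575, 0.063], 0.28)]
switch_ridge [([0.4937, -0.0583, 0.0655], 0.82)]
bath_floor []
```

View pics/w1.png

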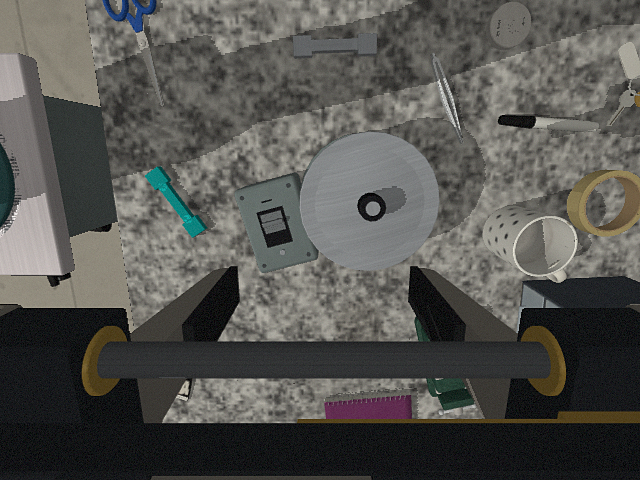

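The wrist view shows the knob top at (372,208), the lid disc centred near (370,201), and the switch ridge at (273,223) with the dash above and the dot below.

Run:
```python
from h import *
i=viewer.camera_info('wrist');e,R=wristpose()
k=ray(i,372,208,.111,e,R);f=ray(i,370,200.5,.081,e,R);print(k,f)
c=(k[:2]+f[:2]+np.array([.6163,-.032]))/3;print(c)
env.movel([*c,.2],down(0));env.movel([*c,.0865],rate=.08)
effector.grasp(45);s=env.sense();print(s['t'],s['ee_pos'],s['gripper_width'],s['grasp_force'])
env.movel([*c,.19]);s=env.sense();print(s['gripper_width'],s['grasp_force'],s['wrist_force'])
```

```text
[ 0.6159737  -0.03461012  0.111     ] [ 0.61747843 -0.03002738  0.081     ]
[ 0.61658404 -0.0322125 ]
8.225 [ 0.61670842 -0.03221552  0.08649823] 0.031029130706880865 44.99981760978699
0.03131116621701326 44.998977184295654 [ 0.068592    0.2486337  -3.36019857]
```

Run:
```python
from h import *
q=np.array([.463,-.335])
env.movel([*q,.19],down(0));s=env.sense();print(s['gripper_width'],s['grasp_force'],s['wrist_force'])
env.movel([*q,.05]);env.movel([*q,.0225],rate=.03)
s=env.sense();print(s['ee_pos'],s['gripper_width'],s['wrist_force'])
effector.release();env.pause(.4);env.movel([*q,.2]);
# look at lid
env.movel([q[0]-.06,q[1],.3])
e,R=wristpose();p,d=viewer.read_camera('wrist');cv2.imwrite('pics/w2.png',p[:,:,::-1])
print([(np.round(r['at'],4).tolist(),round(r['score'],2)) for r in tip_of('wrist','lid_knob')])
# survey left side
env.movel([.45,-.2,.38]);env.reach([.5,.25,.45],down(0))
s=env.sense();print(s['t'],s['joint_positions'])
p,d=viewer.read_camera('wrist');cv2.imwrite('pics/w3.png',p[:,:,::-1])
print([(np.round(r['at'],4).tolist(),round(r['score'],2)) for r in tip_of('wrist','bar1_mid')])
```

```text
0.030971936641587542 44.99901831150055 [ 0.1222345  -0.36733082 -3.11707127]
[ 0.4631085  -0.33511225  0.02264521] 0.031185031055813297 [-0.08449079 -0.78922573 -3.05304286]
[([0.4635, -0.3353, 0.0315], 0.58)]
20.3 [-0.73909999  0.16079074  0.2577728   1.5004369  -0.04041923  1.48570728
 -0.48362387]
[([0.6148, -0.0305, 0.0102], 0.37)]
```

```bash
python3 -c "
import cv2,numpy as np
a=cv2.imread('pics/w2.png');b=cv2.imread('pics/w3.png')
cv2.imwrite('pics/m.png',np.vstack([a[60:310,:],b[:340]]))"
```

```text
(no output)
```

View pics/m.png

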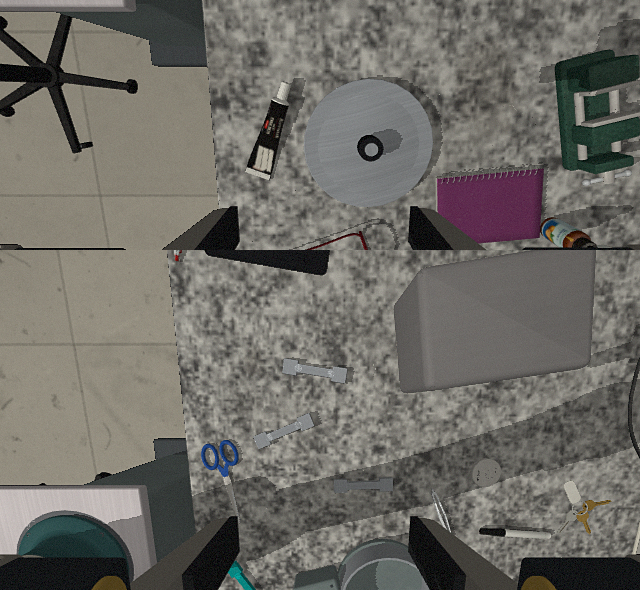

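The lid lies flat at (370,148). Three grey bars show at composite (314,371), (285,430) and (363,485), and the bath is open. Next I'll segment the bars by depth-derived height and take a look behind the grey box.

```bash
cat >> h.py <<'E'
def bars(save=None):
    """grey 110 mm long pieces 12 mm high in a wrist view: list of (x,y,yaw of long axis,length,width)"""
    e,R=wristpose();p,d=viewer.read_camera('wrist');i=viewer.camera_info('wrist');K=i['intrinsics']
    if save: cv2.imwrite(save,p[:,:,::-1])
    v,u=np.mgrid[:480,:640];c=np.stack([(u-K[0,2])/K[0,0],-(v-K[1,2])/K[1,1],-np.ones_like(d)],-1)*d[...,None]
    w=e+c@R.T;z=cv2.medianBlur(w[...,2].astype(np.float32),3)
    m=((z>.006)&(z<.018)&(d>0)&(v<400)).astype(np.uint8)
    sat=cv2.cvtColor(p,cv2.COLOR_RGB2HSV)[...,1]
    n,l,st,_=cv2.connectedComponentsWithStats(m);out=[]
    for k in range(1,n):
        if st[k,4]<150: continue
        q=w[l==k][:,:2].astype(np.float32);(cx,cy),(a,b),_=r=cv2.minAreaRect(q)
        L,W=max(a,b),min(a,b)
        bx=cv2.boxPoints(r);s1,s2=bx[1]-bx[0],bx[2]-bx[1];s=s1 if np.linalg.norm(s1)>np.linalg.norm(s2) else s2
        ang=np.arctan2(s[1],s[0])%np.pi
        if L>.09 and L<.14 and W<.05: out.append(np.round([cx,cy,ang,L,W,np.median(sat[l==k])],3).tolist())
    return out
E
python3 - <<'E'
from h import *
for r in bars():print(r)
env.reach([.5,.45,.48],down(0))
for r in bars('pics/w4.png'):print(r)
print(env.sense()['t'])
E
```

```text
[0.485, 0.369, 2.985, 0.11, 0.025, 8.0]
[0.428, 0.266, 0.388, 0.11, 0.025, 8.0]
[0.573, 0.166, 0.023, 0.108, 0.025, 10.0]
[0.869, 0.07, 3.07, 0.134, 0.016, 19.0]
[0.275, 0.605, 1.43, 0.134, 0.012, 9.0]
[0.485, 0.369, 2.985, 0.11, 0.025, 7.0]
[0.428, 0.267, 0.397, 0.109, 0.026, 8.0]
[0.573, 0.166, 0.033, 0.107, 0.026, 10.0]
[0.508, -0.005, 0.447, 0.135, 0.032, 23.0]
21.325
```

View pics/w4.png

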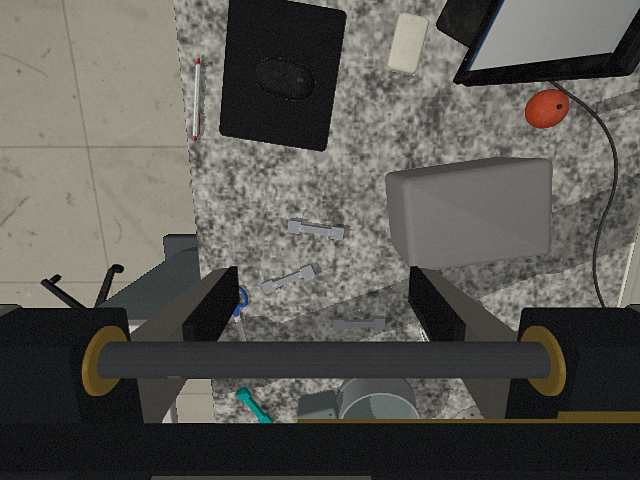

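All three bars are well segmented at 110 x 25 mm. The first has since been knocked from (0.435,0.356) to (0.485,0.369). Nothing bar-like is visible near the grey box within reach. The tank is empty, so I'll pick the bars and stack them crosswise at its centre.

```bash
cat >> h.py <<'E'
C=np.array([.6166,-.0322])
def pick_place(guess,place_yaw,zplace):
    g=np.array(guess)
    env.reach([g[0],g[1]-.09,.3],down(0));r=[b for b in bars() if np.hypot(*(np.array(b[:2])-g))<.09 and abs(b[3]-.11)<.01 and b[5]<40]
    if not r: print('not seen');return False
    b=min(r,key=lambda b:np.hypot(*(np.array(b[:2])-g)));print(b)
    yaw=(b[2]+np.pi/2+np.pi/2)%np.pi-np.pi/2
    if yaw<-.8: yaw+=np.pi
    env.reach([b[0],b[1],.12],down(yaw));env.movel([b[0],b[1],.003],rate=.1)
    effector.grasp(40);s=env.sense();print('w',s['gripper_width'],s['grasp_force'],s['ee_pos'])
    env.movel([b[0],b[1],.2]);w=env.sense()['gripper_width']
    if w<.01: print('lost',w);effector.release();return False
    env.reach([*C,.2],down(place_yaw));w=env.sense()['gripper_width']
    if w<.01: print('lost in transit',w);effector.release();return False
    env.movel([*C,zplace],rate=.1);s=env.sense();print('place',s['ee_pos'],s['gripper_width'],s['wrist_force'])
    effector.release();env.pause(.2);env.movel([*C,.25]);print('t',env.sense()['t']);return True
E
python3 - <<'E'
from h import *
pick_place((.573,.166),np.pi/2,.0115)
E
```

```text
[0.573, 0.166, 0.03, 0.11, 0.024, 9.0]
w 0.013273994675943007 39.999961853027344 [0.57300957 0.16605538 0.00299374]
place [ 0.61700404 -0.03222587  0.0120589 ] 0.013389065878569978 [-0.01371647  0.16319651 -1.69777993]
t 34.1417
```

Run:
```python
from h import *
if pick_place((.428,.266),0,.025): pick_place((.485,.369),np.pi/2,.037)
env.reach([C[0],C[1]-.09,.33],down(0))
p,d=viewer.read_camera('wrist');cv2.imwrite('pics/w5.png',p[:,:,::-1])
print([(np.round(r['at'],4).tolist(),round(r['score'],2)) for r in tip_of('wrist','bar1_mid')])
```

```text
[0.429, 0.267, 0.388, 0.112, 0.025, 8.0]
w 0.013212762573580545 39.999945759773254 [0.42900866 0.26702446 0.00299389]
place [ 0.61703793 -0.0321701   0.02560871] 0.01337862377531576 [-0.06928033  0.00750693 -1.14036118]
t 47.775
[0.485, 0.369, 2.985, 0.11, 0.026, 8.0]
w 0.013936045756784938 39.99992251396179 [0.48500133 0.36908276 0.0029982 ]
place [ 0.61710082 -0.03219753  0.03762939] 0.013636803407422425 [-0.37893183 -0.12295649 -1.92239614]
t 60.5333
[]
```

View pics/w5.png

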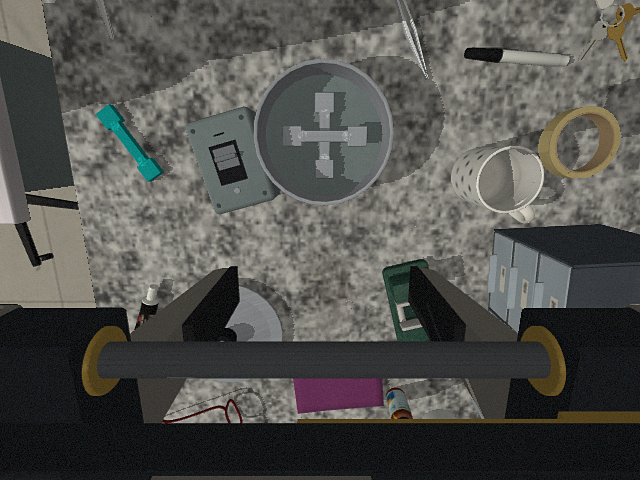

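The tank holds the three bars stacked crosswise at (325,135), with the rim circle centred at about (324,131). Now I'll refit the lid, using the same grip so the offset is preserved.

Run:
```python
from h import *
e,R=wristpose();print('rim',ray(viewer.camera_info('wrist'),324,131.5,.075,e,R))
q=np.array([.463,-.335])
env.reach([*q,.25],down(0));env.movel([*q,.0215],rate=.12)
effector.grasp(45);env.movel([*q,.19],rate=.12);s=env.sense();print('w',s['gripper_width'],s['wrist_force'],s['t'])
```

```text
rim [ 0.61596872 -0.02949258  0.075     ]
w 0.031070390518081584 [ 0.23755291 -1.06313299 -3.0615191 ] 67.4583
```

Run:
```python
from h import *
env.movel([*C,.19],down(0));s=env.sense();print('w',s['gripper_width'],s['wrist_force'])
env.movel([*C,.105],rate=.08);env.movel([*C,.0872],rate=.03);s=env.sense();print(s['ee_pos'],s['gripper_width'],s['wrist_force'])
effector.release();env.pause(.4);env.movel([*C,.2])
env.reach([C[0]-.05,C[1]-.09,.28],down(0))
e,R=wristpose();p,d=viewer.read_camera('wrist');cv2.imwrite('pics/w6.png',p[:,:,::-1])
for n in('lid_knob','switch_ridge'):print(n,[(np.round(r['at'],4).tolist(),round(r['score'],2)) for r in tip_of('wrist',n)])
# plane of lid top from depth
K=viewer.camera_info('wrist')['intrinsics'];v,u=np.mgrid[:480,:640]
w=e+(np.stack([(u-K[0,2])/K[0,0],-(v-K[1,2])/K[1,1],-np.ones_like(d)],-1)*d[...,None])@R.T
r=np.hypot(*(w[...,:2]-C).transpose(2,0,1));m=(r>.03)&(r<.08)&(d>0)&(v<260);P=w[m]
print(m.sum(),np.linalg.lstsq(np.c_[P[:,:2]-C,np.ones(len(P))],P[:,2],rcond=None)[0],env.sense()['t'])
```

```text
w 0.03121520766948702 [ 0.03485006 -0.77225909 -1.82859653]
[ 0.61666723 -0.03227626  0.08712928] 0.031019747740641257 [ 0.20886443 -0.12875716 -2.74711706]
lid_knob [([0.6141, -0.0352, 0.0955], 0.74)]
switch_ridge [([0.4936, -0.0569, 0.0648], 0.6)]
16554 [-0.00139943 -0.0037543   0.08374169] 74.85
```

View pics/w6.png

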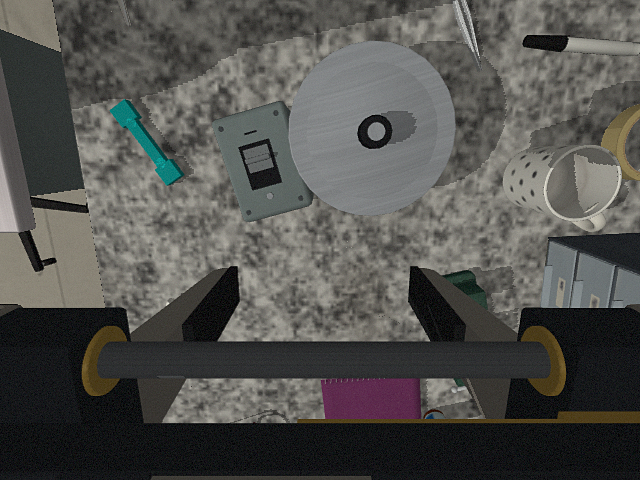

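The lid sits level, with depth slopes below 0.004 rad. The ridge is at about (257,157), with the dash above it at (250,132) and the steel dot below it at (270,196). Next I'll push from the dash side with closed fingers, in small steps, watching the force.

Run:
```python
from h import *
e,R=wristpose();i=viewer.camera_info('wrist');K=i['intrinsics']
r0=ray(i,257,157,.068,e,R);dash=ray(i,250,132,.062,e,R);dot=ray(i,270,196,.063,e,R);print(r0,dash,dot)
p,d=viewer.read_camera('wrist')
for (u,v) in [(235,180),(340,300),(350,100)]:
    dd=np.median(d[v-4:v+5,u-4:u+5]);w=e+R@(np.array([(u-K[0,2])/K[0,0],-(v-K[1,2])/K[1,1],-1])*dd);print(w)
t=dot-dash;yaw=np.arctan2(t[0],-t[1]);print('yaw',yaw)
```

```text
[ 0.49183598 -0.05739677  0.068     ] [ 0.48418699 -0.03075365  0.062     ] [ 0.50380161 -0.10098822  0.063     ]
[ 0.46471978 -0.08293491  0.06303205]
[ 0.58920096 -0.2581912   0.00152708]
[ 0.59174494 -0.00094451  0.08586095]
yaw 0.27233444270346097
```

Run:
```python
from h import *
yaw=.265;u=np.array([np.sin(yaw),-np.cos(yaw)]);r0=np.array([.4928,-.0573]);O=down(yaw)
effector.grasp(20)
a=r0-.026*u
env.reach([*a,.16],O);env.movel([*a,.08],rate=.1);env.movel([*a,.0648],rate=.03)
s=env.sense();f0=s['wrist_force'];print(s['ee_pos'],f0)
for k in np.arange(-.022,.0061,.002):
    env.movel([*(r0+k*u),.0648],rate=.03);f=env.sense()['wrist_force']-f0;fu=f[:2]@u;print(round(k,3),round(fu,1),round(f[2],1))
    if fu<-14: break
env.movel([*(r0+(k-.01)*u),.0648],rate=.05);env.movel([*(r0+(k-.01)*u),.16])
env.reach([C[0]-.05,C[1]-.09,.28],down(0));effector.release()
p,d=viewer.read_camera('wrist');cv2.imwrite('pics/w7.png',p[:,:,::-1])
for n in('lid_knob','switch_ridge'):print(n,[(np.round(r['at'],4).tolist(),round(r['score'],2)) for r in tip_of('wrist',n)])
cv2.imwrite('pics/w7c.png',cv2.resize(p[30:230,190:470,::-1],None,fx=2.8,fy=2.8));print(env.sense()['t'])
```

```text
[ 0.48595686 -0.03232223  0.06468935] [ 0.49799769  1.04355928 -0.11377476]
-0.022 1.0 0.6
-0.02 0.2 -0.5
-0.018 1.0 0.6
-0.016 0.5 -0.2
-0.014 1.0 -0.0
-0.012 0.7 0.2
-0.01 0.2 0.2
-0.008 -2.9 1.1
-0.006 -1.1 -0.7
-0.004 1.4 0.2
-0.002 0.9 0.9
0.0 1.6 0.5
0.002 0.6 0.3
0.004 -2.0 0.6
0.006 -7.8 2.4
lid_knob [([0.6143, -0.0325, 0.0963], 0.62)]
switch_ridge [([0.4945, -0.0706, 0.0647], 0.89)]
85.6917
```

View pics/w7c.png

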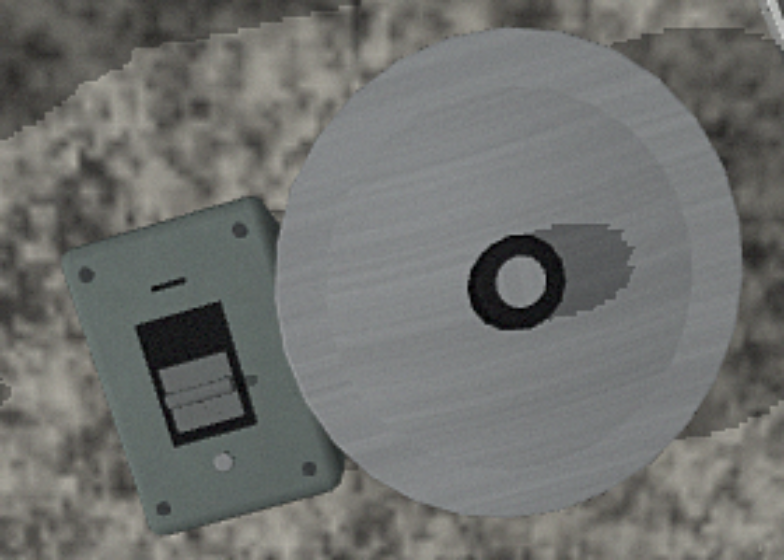

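The slide is now at the dot end: the ridge moved 13.7 mm, clicked, and met the end stop. The lid is centred and level, and all three bars are inside.

Run:
```python
from station import *
print(workorder.finish_job())
```

```text
the job is handed in; nothing more can be done
None
```

Job handed in, no verdict returned: the three grey test bars I found are in the bath, the lid is back on level and centred, and the switch was then pushed over to its on end.

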